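# Close up the card boxes on the desk rail

### The arm

A 6-joint arm with a two-finger parallel gripper is mounted at the origin on the work surface. World frame = base frame: x ahead of the robot, y to its left, z up, the work surface at z = 0. Lengths are in m, angles in rad, forces in N, time in s.
With the tool pointing down it reaches from about 0.225 to 0.875 m from the base axis. Payload 3.4 kg.
Tool frame: the origin (TCP) lies at the very end of the fingers, on their centre line; the grasp point (between the pads) lies manip.hold_point_z behind it (manip.hold_point_z is the distance from the TCP to the grasp point, in m); x points along the fingers, y is the direction in which the jaws open and shut, and the axes are right-handed (so a half turn about x gives the same grasp; the last joint's range is limited). The gripper opens to 85 mm and grips with 20 to 120 N. Pads are 22 mm wide; open, the fingers measure 114 mm over their backs; the gripper's body (76 mm by 85 mm) begins 54 mm behind the grasp point. The pads swing forward as they close: fully open they stand 13 mm farther back than shut.
Start: joints at [-0.121, 0.276, 1.505, -0, 1.361, -0.121], TCP at [0.575, -0, 0.231] pointing down, gripper open.
Joint ranges: [-2.89, 2.89], [-0.75, 2.08], [0.22, 2.7], [-1.18, 4.32], [0.11, 2.71], [-2.7, 2.7]. Speed limits (rad/s): [2.57, 2.57, 3.14, 3.14, 3.14, 3.14].

### API

Orientations are given as a unit quaternion [w, x, y, z].
In Python, from rig import manip gives the robot as it stands.
- The arm moves only by the tool step_arm, never from a script. Its argument "targets" is a list of rows, each a list of 2 entries, a list of its own where there are three numbers: the shift along the tool's x, y, z in mm, then the turn about the tool's x in degrees. A call has 1 to 20 rows; each row is the pose to reach, as a shift and turn from the pose commanded when the call began, along the tool's axes at that moment; what a row does not reach only later rows make up. A row lasts 1/10 s, in which the tool goes at most 50 mm and 8.59 degrees, less where a joint would pass 70% of its speed; a pose out of reach is approached as far as the arm can. A call with a gripper value outside its range is refused whole. "grip" is the closure, from 0 (fully open) to 1 (shut), set as the call begins (left out, the last holds). The fingers move at their own pace and stop on an object; "grip_force" is the grip in N (left out, the last holds). Time passes only in rows, so rows that repeat a pose let the fingers close. It gives the time, the measured TCP pose, the force and the opening at its end, in the units of the state.
- manip.get_state(): the state, without advancing time (a new reading comes with each control period).
- manip.get_image(name): name is "scene" or "side" or "wrist"; returns a dict with "image" (480x640x3 uint8, red, green, blue), "fx", "fy", "cx", "cy" (pixels), "pose" (4x4, takes a point from camera to world coordinates). Camera axes: x right, y down, z forward; pixel columns grow to the right and rows downward; lengths in m; the calibration is good to about 2 mm. A picture is of the moment at which its call begins. There is no depth.
- manip.sign_off(): hands the job in, once; it reports no verdict.
Trained networks look in a picture, given as the dict that the camera call returned (one of the last four; its "shot" number tells which), for a name from the list of things; names that differ only in an ending like _2 or _b are one class to them, and where a whole thing is asked for, a point or a joint stands for the part that bears it (a point fixed in the world has none). Each returns a list of dicts, best first, with "confidence" (0 to 1); they miss things now and then, are a little off and sometimes report something else, mostly with a low value. They report only what shows in the picture. A call takes as long as a camera call. They do not tell look-alikes from the thing itself.
- manip.search_frame(picture, thing): "xyz" ([x, y, z] in m, in world coordinates, good to about 4 mm: the middle of the surface that is visible of it).
- manip.regions_of(picture, thing): "region" (480x640 bool, what is visible of it).
The state is a dict: "clock": time; "qpos": joint angles; "qd": joint speeds; "effort": joint torques, N m; "position": TCP position; "ee_rot": TCP orientation; "contact_force": force on the tool from outside, world axes, zero at the start; "moment": the same for the moment, N m; "width": finger opening in m.
Only numpy, scipy, OpenCV 4.12 (cv2) and the standard library are available. Lean on these libraries where they do the work, as an engineer would, in place of code of your own. Each camera call takes 0.05 s, during which the arm holds its last target.

### The job

Make room for another card box at the open end of the desk rail: push the row of four touching card boxes along the rail as one train until the row is snug against the upright end stop, with no gaps. Push only on the last box of the row (the one farthest from the stop) with the fingertips; do not touch the other three boxes, do not lift or tip any box, leave the things standing around the rail alone, and finish with the hand clear.

Things in the scene. Friction and masses are not known exactly. Their poses are not given: they have to be found in the camera images.
- rail: fixed aluminium channel on the desk, 386 mm long, 104 wide. Origin: centre of its underside, on the desk; x along it (to the robot's left, within 25 degrees), y across, z up. Floor 8 mm above the desk, 96 mm wide; side lips 4 mm thick, 14 mm above the floor; boxes have 2 mm play to each. One end has the end stop, the other is open (dark end cap flush with the floor, level). Sliding the row takes under 8 N.
- stop: fixed dark steel upright plate closing one end of the rail, either its +x or its -x end; 8 mm thick along the rail, 104 mm wide, 68 mm tall above the desk. Origin: on the desk below the middle of the plate, 197 mm from the rail's origin; its face to the boxes is 4 mm from that. Same axes as the rail.
- box_a: closed grey plastic card box, 36 mm along the rail, 92 mm across it, 60 mm tall, about 0.1 kg, white tab on top. Origin: centre of its underside; axes as the rail's. First of the row a-b-c-d counted along the rail's +x: at the row's -x end. It is the last box (to push) when the stop is at the rail's +x end.
- box_b: closed grey plastic card box, 36 mm along the rail, 92 mm across it, 60 mm tall, about 0.1 kg, white tab on top. Origin: centre of its underside; axes as the rail's. Second of the row.
- box_c: closed grey plastic card box, 36 mm along the rail, 92 mm across it, 60 mm tall, about 0.1 kg, white tab on top. Origin: centre of its underside; axes as the rail's. Third of the row.
- box_d: closed grey plastic card box, 36 mm along the rail, 92 mm across it, 60 mm tall, about 0.1 kg, white tab on top. Origin: centre of its underside; axes as the rail's. Fourth of the row: the box at its +x end. It is the last box (to be pushed) when the stop is at the rail's -x end.
- trophy: bystander: brass cup on a dark round wooden foot, 150 mm tall, 68 mm across the foot, about 100 mm over its two handles, past one end of the rail. Origin: centre of its underside. Leave it alone.
- case: bystander: black spectacle case, 150 x 58 x 40 mm, past the other end of the rail. Origin: centre of its underside, x along its length. Leave it alone.
- adapter: bystander: white plug adapter, 62 x 42 mm, 40 mm tall with two steel pins up to 56 mm, between the rail and the robot. Origin: centre of its underside. Leave it alone.
Not all that is in view belongs to the job. Several things have the shape of the stop; the one meant has the colours described above.

How it is judged:
At the end, for the whole second after the job is handed in: All four boxes stand flat and at rest in the rail, the first within 3 mm of the end stop and the gaps closed up (each further box at most 1 mm more behind its snug place, 6 mm in all for the last); trophy, spectacle case and adapter within 15 mm of where they were (((x of stop in the frame of rail above 0.1 m and x of box_d in the frame of stop above -0.025 m and x of box_c in the frame of stop above -0.062 m and x of box_b in the frame of stop above -0.099 m and x of box_a in the frame of stop above -0.136 m) or (x of stop in the frame of rail below -0.1 m and x of box_a in the frame of stop below 0.025 m and x of box_b in the frame of stop below 0.062 m and x of box_c in the frame of stop below 0.099 m and x of box_d in the frame of stop below 0.136 m)) and height (world z) of each of box_a, box_b, box_c, box_d below 0.012 m and angle between each of box_a, box_b, box_c, box_d's own z axis and vertical below 0.06 rad and linear speed of each of box_a, box_b, box_c, box_d below 0.01 m/s and distance of each of trophy, case, adapter from where it was at the start of the episode below 0.015 m); the robot touches nothing.
It fails at once if a box other than the last of the row is touched by the robot (over 1.5 N) (contact force between any of the arm, the fingers and box_b above 1.5 N or contact force between any of the arm, the fingers and box_c above 1.5 N or (x of stop in the frame of rail above 0 m and contact force between the fingers and box_d above 1.5 N) or (x of stop in the frame of rail above 0 m and contact force between the arm and box_d above 1.5 N) or (x of stop in the frame of rail below 0 m and contact force between the fingers and box_a above 1.5 N) or (x of stop in the frame of rail below 0 m and contact force between the arm and box_a above 1.5 N)).
It fails at once if a box is lifted more than 10 mm off the rail's floor (height (world z) of any of box_a, box_b, box_c, box_d above 0.018 m).
It fails at once if a box is tipped more than 17 degrees (angle between any of box_a, box_b, box_c, box_d's own z axis and vertical above 0.3 rad).
It fails at once if a bystander is pushed more than 15 mm or tipped (distance of any of trophy, case, adapter from where it was at the start of the episode above 0.015 m or angle between any of trophy, case, adapter's own z axis and vertical above 0.3 rad).
It also fails if it takes over 35 s, if anything falls off the work surface, if the arm or the gripper's body presses on something with over 40 N, if the wrist force passes 120 N, or if a joint passes its speed limit or range.

## Working session

There is one attempt and no reset: what is moved stays moved. The work goes in short steps, Python scripts to look and compute and a tool call to move; the robot and the scene stay as the last step left them, time stands still between calls to the robot, and variables do not carry over. Pictures are saved under pics/ and viewed, and the job is handed in when it is done.

Besides the shell and the picture viewer there is one more tool, called after "Call:" as name(argument=value, ...), one argument or row to a line, values as JSON. step_arm: Moves the arm, as the interface text tells. Its arguments: {"type":"object","properties":{"targets":{"type":"array"},"grip":{"type":"number"},"grip_force":{"type":"number"}},"required":["targets"]}

```bash
mkdir -p pics; ls; python3 - <<'E'
from rig import manip
import cv2,pickle
s=manip.get_state();print({k:s[k] for k in('clock','qpos','position','ee_rot','width')},manip.hold_point_z)
P={}
for n in('scene','side','wrist'):
    p=manip.get_image(n);P[n]=p
    cv2.imwrite(f'pics/{n}0.png',p['image'][:,:,::-1])
pickle.dump(P,open('p0.pkl','wb'))
for n in('scene','side'):
  for t in('rail','stop','box_a','trophy','case','adapter'):
    print(n,t,[([round(float(v),3) for v in r['xyz']],round(r['confidence'],2)) for r in manip.search_frame(P[n],t)])
E
```

```text
pics
{'clock': 0.0, 'qpos': array([-1.20989561e-01,  2.76621094e-01,  1.50617680e+00,  8.76729285e-06,
        1.36071908e+00, -1.20985681e-01]), 'position': array([5.74444985e-01, 7.12422507e-05, 2.30407452e-01]), 'ee_rot': array([ 0.49946085,  0.49958408,  0.50053583, -0.50041831]), 'width': 0.08565618385425615} 0.0187
scene rail [([0.508, 0.12, 0.008], 0.72)]
scene stop [([0.722, 0.17, 0.042], 0.83), ([0.618, 0.339, 0.041], 0.75), ([0.312, 0.161, 0.038], 0.58), ([0.445, 0.232, 0.044], 0.56)]
scene box_a [([0.501, 0.095, 0.062], 0.95), ([0.524, 0.064, 0.066], 0.92), ([0.555, -0.004, 0.064], 0.89), ([0.538, 0.028, 0.064], 0.84)]
scene trophy [([0.448, 0.372, 0.121], 0.61)]
scene case [([0.649, -0.227, 0.036], 0.89), ([0.378, 0.039, 0.031], 0.63)]
scene adapter [([0.377, 0.039, 0.031], 0.91)]
side rail [([0.5, 0.128, 0.008], 0.91)]
side stop [([0.44, 0.228, 0.04], 0.92), ([0.722, 0.162, 0.036], 0.89), ([0.316, 0.161, 0.039], 0.65), ([0.609, 0.34, 0.04], 0.6)]
side box_a [([0.514, 0.058, 0.07], 0.76), ([0.537, -0.009, 0.064], 0.74), ([0.523, 0.028, 0.066], 0.71), ([0.491, 0.103, 0.052], 0.56)]
side trophy [([0.514, 0.059, 0.067], 0.64), ([0.443, 0.376, 0.146], 0.57)]
side case [([0.639, -0.228, 0.035], 0.69), ([0.512, 0.06, 0.068], 0.61)]
side adapter [([0.373, 0.045, 0.037], 0.81)]
```

View pics/scene0.png

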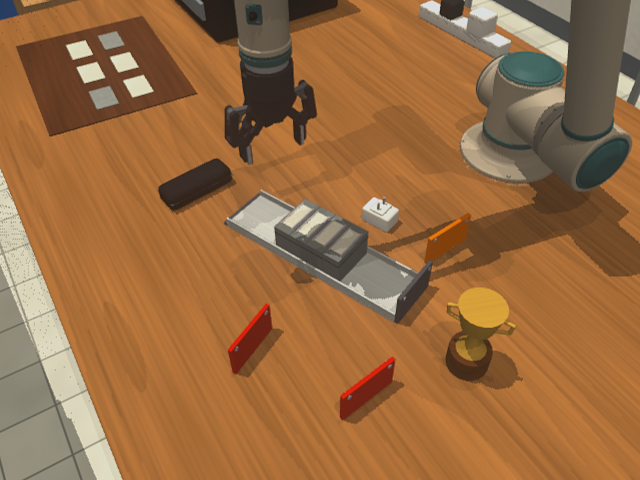

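View pics/side0.png

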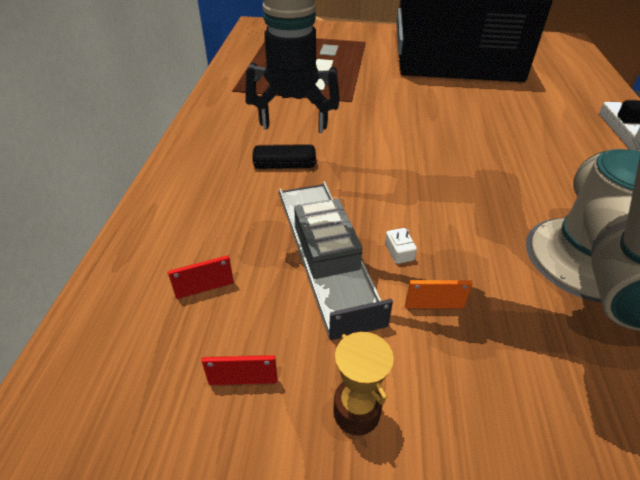

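View pics/wrist0.png

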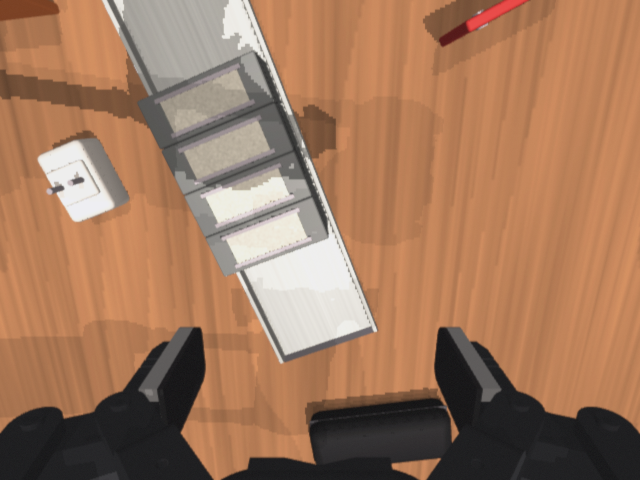

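The stop candidates in the scene view are a dark plate at the rail end (415,292), red plates at (251,338) and (367,388), and an orange plate at (447,238). Only the dark one matches "dark steel" and closes the rail end. I'll confirm that in an enlarged crop and make enlarged crops for corner measurement.

```bash
python3 - <<'E'
import cv2,pickle,numpy as np
P=pickle.load(open('p0.pkl','rb'))
def crop(n,x0,y0,w,h,k,o):
    im=P[n]['image'][y0:y0+h,x0:x0+w,::-1]
    cv2.imwrite(o,cv2.resize(im,None,fx=k,fy=k,interpolation=cv2.INTER_CUBIC))
crop('scene',215,175,230,160,3.4,'pics/cs.png')
crop('side',270,175,130,170,3.5,'pics/cd.png')
for n in P: print(n,P[n]['fx'],P[n]['cx'],P[n]['cy'],np.round(P[n]['pose'],3).tolist())
E
```

```text
scene 612.2121357938888 318.26469510086235 236.05025280969292 [[-0.853, 0.386, -0.351, 0.909], [0.521, 0.616, -0.59, 0.697], [-0.011, -0.687, -0.727, 0.86], [0.0, 0.0, 0.0, 1.0]]
side 466.73175272741975 325.82729257395204 237.81397581518544 [[-0.996, -0.074, 0.054, 0.464], [-0.09, 0.684, -0.724, 0.683], [0.017, -0.726, -0.688, 0.65], [0.0, 0.0, 0.0, 1.0]]
wrist 403.94836647468344 319.4141339993586 249.00454188594884 [[1.0, 0.001, -0.002, 0.573], [0.0, -0.948, -0.319, 0.08], [-0.002, 0.319, -0.948, 0.373], [0.0, 0.0, 0.0, 1.0]]
```

View pics/cs.png

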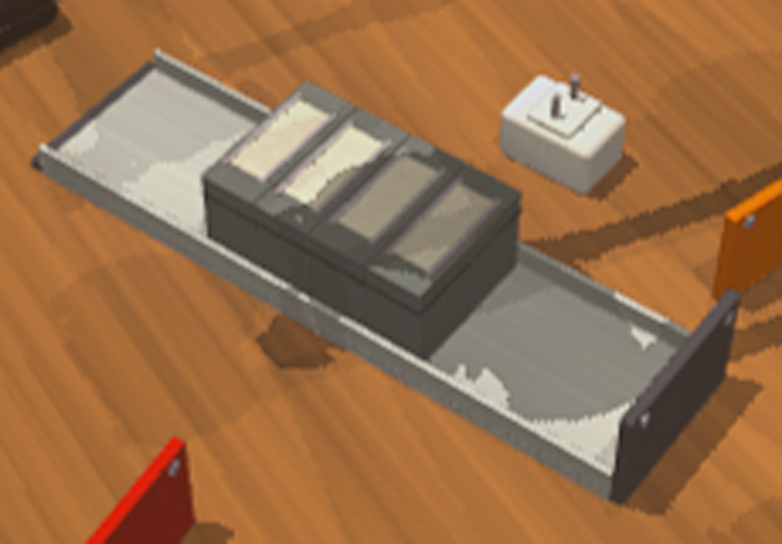

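View pics/cd.png

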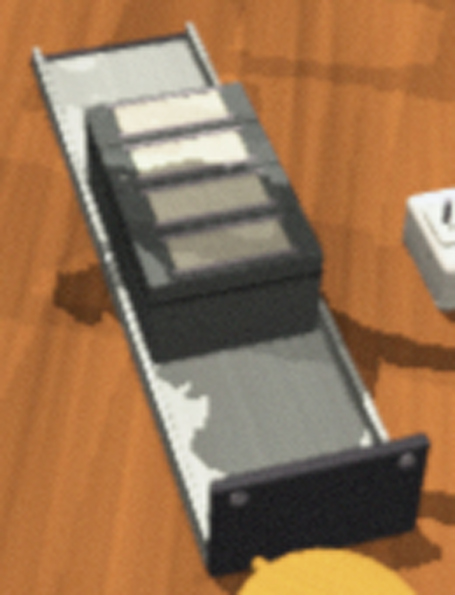

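The crop confirms it: the dark plate with two screws closes the rail's left (+x) end. That makes box_a, at the right end, the one to push. Next I'll triangulate the corners.

```bash
cat > h.py <<'E'
import numpy as np
def ray(p,uv):
    d=np.array([(uv[0]-p['cx'])/p['fx'],(uv[1]-p['cy'])/p['fy'],1]);M=np.array(p['pose'])
    d=M[:3,:3]@d;return M[:3,3],d/np.linalg.norm(d)
def tri(L):
    A=0;b=0
    for p,uv in L:
        o,d=ray(p,uv);Q=np.eye(3)-np.outer(d,d);A=A+Q;b=b+Q@o
    x=np.linalg.solve(A,b)
    r=[np.linalg.norm((np.eye(3)-np.outer(d,d))@(x-o)) for o,d in (ray(p,uv) for p,uv in L)]
    return x,r
E
python3 - <<'E'
import pickle,numpy as np
from h import *
P=pickle.load(open('p0.pkl','rb'))
S=lambda u,v:(P['scene'],(215+u/3.4-.35,175+v/3.4-.35))
D=lambda u,v:(P['side'],(270+u/3.5-.35,175+v/3.5-.35))
W=lambda u,v:(P['wrist'],(u,v))
C={'a_far':[S(205,180),D(86,112),W(327,235)],'a_near':[S(305,83),D(238,85),W(228,274)],
'd_far':[S(420,300),D(148,295),W(254,52)],'d_near':[S(518,203),D(322,265),W(140,100)],
'open_far':[S(42,148),D(37,50),W(375,328)],'open_near':[S(157,50),D(190,24),W(282,361)],
'stop_far':[S(625,420),D(212,485)],'stop_near':[S(737,295),D(427,440)]}
R={}
for k,l in C.items():
    x,r=tri(l);R[k]=x;print(k,np.round(x*1000,1),np.round(np.array(r)*1000,1))
for a,b in(('a_far','d_far'),('a_near','d_near'),('a_far','a_near'),('d_far','d_near'),('open_far','stop_far'),('open_near','stop_near'),('open_far','open_near')):
    d=R[b]-R[a];print(a,b,np.linalg.norm(d[:2])*1000,np.degrees(np.arctan2(-d[0],d[1])))
for k in 'box_a',:pass
E
```

```text
a_far [579.1 -11.9  63.5] [2.5 2.2 0.5]
a_near [496.9 -45.5  64.7] [0.9 1.4 0.5]
d_far [528.  121.   61.7] [0.7 1.2 1.2]
d_near [443.5  88.9  59.1] [2.4 1.  1.8]
open_far [ 627.7 -122.    19.2] [1.8 2.3 0.7]
open_near [ 534.4 -158.5   20.9] [1.2 1.6 0.4]
stop_far [487.6 239.6  66.4] [1.1 1.1]
stop_near [392.6 205.4  67. ] [1.7 1.7]
a_far d_far 142.44936546626184 21.060202455220995
a_near d_near 144.64521648767277 21.6741764795287
a_far a_near 88.8316152715931 112.22686453149679
d_far d_near 90.36396413529842 110.81997484436633
open_far stop_far 387.72042749754684 21.17173594002298
open_near stop_near 390.5719529406306 21.286829159614705
open_far open_near 100.21723418169884 111.38609767708928
```

Rail direction is 21.25° left of +y and the box tops sit at about 63 mm, which fits. Box_a's outer face is centred at (538, -29) mm, and the gap to the stop is about 122 mm. I'll close the fingers, turn by -21.25°, and go behind box_a while still high.

Call:
step_arm(
  targets=[
    [[0, -4, 8], -3],
    [[0, -8, 18], -7],
    [[0, -12, 30], -11],
    [[0, -17, 40], -15],
    [[0, -21, 50], -19],
    [[0, -25, 58], -21.25],
    [[0, -25, 58], -21.25],
    [[0, -25, 58], -21.25],
    [[0, -25, 58], -21.25],
    [[0, -25, 58], -21.25],
  ],
  grip=1,
  grip_force=40,
)

```text
clock: 1.75
position: [0.5502, -0.0576, 0.2313]
ee_rot: [0.584, 0.399, 0.584, -0.399]
contact_force: [-0.4, 0.3, 0.1]
width: 0.0001
```

```bash
python3 - <<'E'
from rig import manip
import cv2,numpy as np
s=manip.get_state();print({k:np.round(s[k],4) for k in('clock','qpos','position','ee_rot','width','contact_force')})
for n in('wrist','side'):
    p=manip.get_image(n);cv2.imwrite(f'pics/{n}1.png',p['image'][:,:,::-1])
E
```

```text
{'clock': np.float64(1.75), 'qpos': array([-2.3020e-01,  2.4300e-01,  1.5511e+00,  2.0000e-04,  1.3473e+00,
       -6.0130e-01]), 'position': array([ 0.5502, -0.0576,  0.2313]), 'ee_rot': array([ 0.5837,  0.3993,  0.5836, -0.3991]), 'width': np.float64(0.0001), 'contact_force': array([-0.3505,  0.3134,  0.0554])}
```

View pics/wrist1.png

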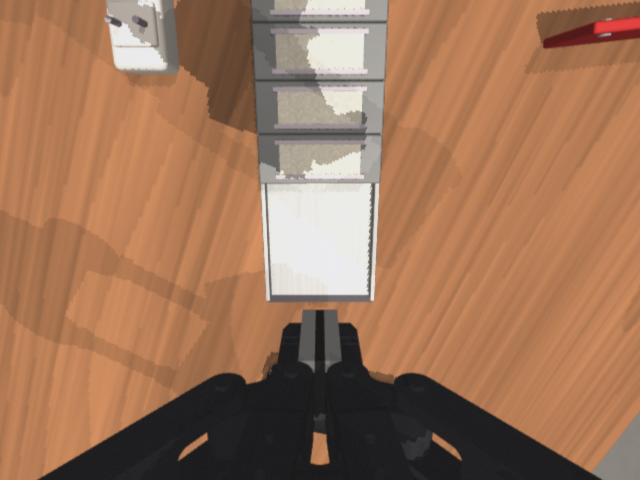

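View pics/side1.png

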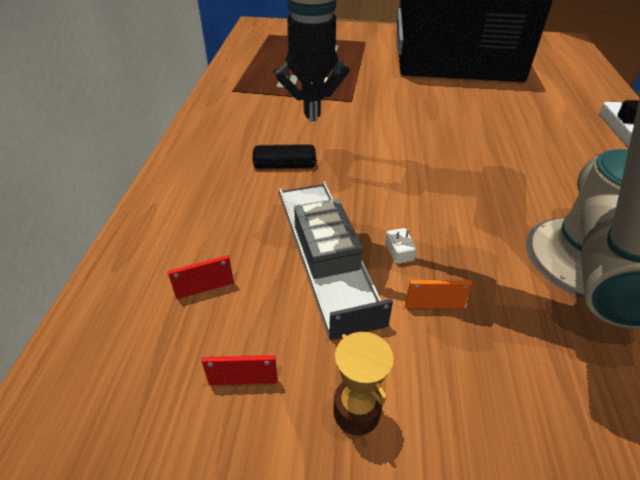

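The wrist view shows the rail upright and centred at column 320, in line with the closed fingers (320,340), and box_a's near edge at row 183. I'll descend behind box_a.

Call:
step_arm(
  targets=[
    [[12, 0, 0], 0],
    [[30, 0, 0], 0],
    [[50, 0, 0], 0],
    [[70, 0, 0], 0],
    [[90, 0, 0], 0],
    [[110, 0, 0], 0],
    [[130, 0, 0], 0],
    [[150, 0, 0], 0],
    [[165, 0, 0], 0],
    [[180, 0, 0], 0],
    [[190, 0, 0], 0],
    [[198, 0, 0], 0],
    [[198, 0, 0], 0],
    [[198, 0, 0], 0],
  ],
)

```text
clock: 3.25
position: [0.5503, -0.058, 0.0335]
ee_rot: [0.584, 0.399, 0.583, -0.399]
contact_force: [0.0, -0.6, 0.4]
width: -0.0001
```

```bash
python3 - <<'E'
from rig import manip
import cv2,numpy as np
for n in('wrist','scene','side'):
    p=manip.get_image(n);cv2.imwrite(f'pics/{n}2.png',p['image'][:,:,::-1])
a=cv2.imread('pics/scene2.png')[130:350,180:480];cv2.imwrite('pics/cs2.png',cv2.resize(a,None,fx=2.6,fy=2.6))
E
```

```text
(no output)
```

View pics/wrist2.png

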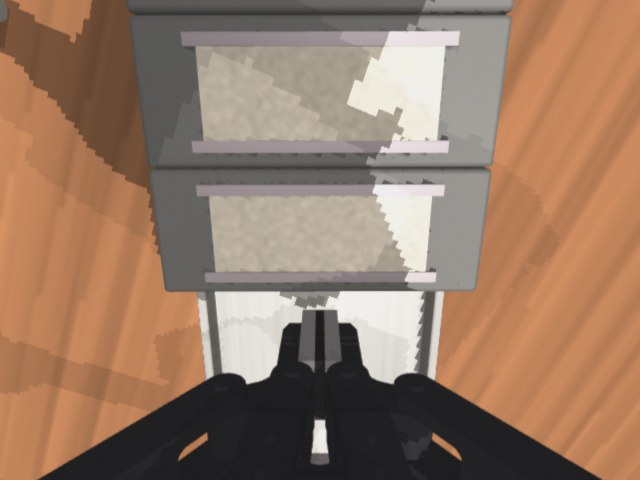

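View pics/cs2.png

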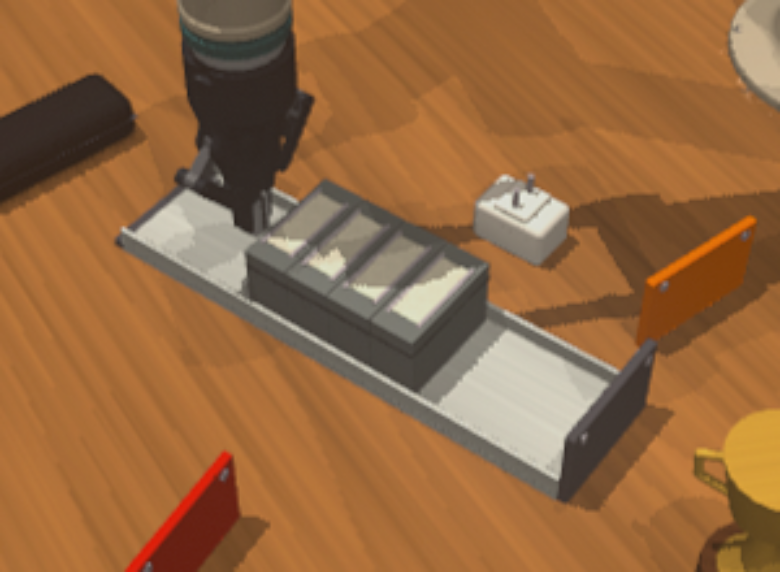

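Fingers are behind box_a (tips at wrist (320,315), box edge at row 291), centred and clear. I'll start a slow push along tool -z.

Call:
step_arm(
  targets=[
    [[0, 0, -2], 0],
    [[0, 0, -4], 0],
    [[0, 0, -6], 0],
    [[0, 0, -8], 0],
    [[0, 0, -10], 0],
    [[0, 0, -12], 0],
    [[0, 0, -14], 0],
    [[0, 0, -16], 0],
    [[0, 0, -18], 0],
    [[0, 0, -20], 0],
    [[0, 0, -22], 0],
    [[0, 0, -24], 0],
    [[0, 0, -26], 0],
    [[0, 0, -28], 0],
    [[0, 0, -30], 0],
    [[0, 0, -32], 0],
    [[0, 0, -34], 0],
    [[0, 0, -36], 0],
    [[0, 0, -38], 0],
    [[0, 0, -40], 0],
  ],
)

```text
clock: 5.4
position: [0.5355, -0.0206, 0.0334]
ee_rot: [0.584, 0.399, 0.584, -0.399]
contact_force: [1.1, -0.9, -1.0]
width: -0.0003
```

```bash
python3 - <<'E'
from rig import manip
import cv2,numpy as np
for n in('wrist','scene'):
    p=manip.get_image(n);cv2.imwrite(f'pics/{n}3.png',p['image'][:,:,::-1])
a=cv2.imread('pics/scene3.png')[130:350,180:480]
b=cv2.imread('pics/wrist3.png')
cv2.imwrite('pics/c3.png',np.hstack([cv2.resize(a,(400,293)),cv2.resize(b,(391,293))]))
E
```

```text
(no output)
```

View pics/c3.png

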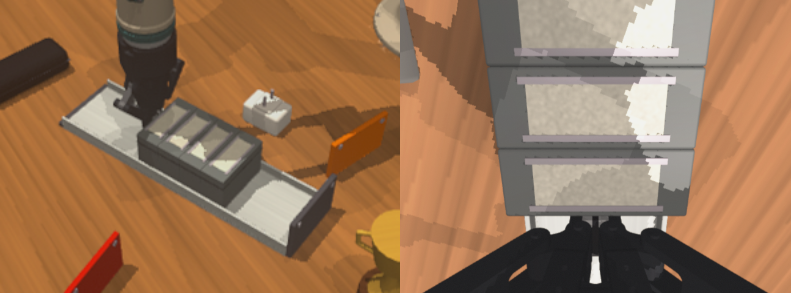

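Contact is made: box_a's edge now hides the fingertips and the row stays straight. I'll keep pushing.

Call:
step_arm(
  targets=[
    [[0, 0, -3], 0],
    [[0, 0, -6], 0],
    [[0, 0, -9], 0],
    [[0, 0, -12], 0],
    [[0, 0, -15], 0],
    [[0, 0, -18], 0],
    [[0, 0, -21], 0],
    [[0, 0, -24], 0],
    [[0, 0, -27], 0],
    [[0, 0, -30], 0],
    [[0, 0, -33], 0],
    [[0, 0, -36], 0],
    [[0, 0, -39], 0],
    [[0, 0, -42], 0],
    [[0, 0, -45], 0],
    [[0, 0, -48], 0],
    [[0, 0, -51], 0],
    [[0, 0, -54], 0],
    [[0, 0, -57], 0],
    [[0, 0, -60], 0],
  ],
)

```text
clock: 7.5
position: [0.5137, 0.0354, 0.0333]
ee_rot: [0.584, 0.399, 0.584, -0.399]
contact_force: [0.6, -3.1, -0.4]
width: 0.0
```

```bash
python3 - <<'E'
from rig import manip
import cv2,numpy as np
for n in('wrist','scene'):
    p=manip.get_image(n);cv2.imwrite(f'pics/{n}4.png',p['image'][:,:,::-1])
a=cv2.imread('pics/scene4.png')[130:350,180:480]
b=cv2.imread('pics/wrist4.png')
cv2.imwrite('pics/c4.png',np.hstack([cv2.resize(a,(400,293)),cv2.resize(b,(391,293))]))
E
```

```text
(no output)
```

View pics/c4.png

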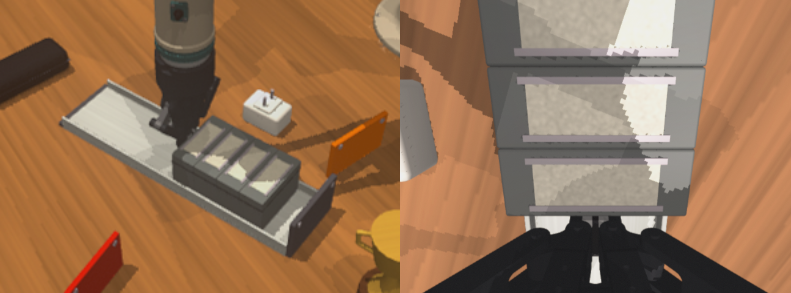

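The row moves as one, with a 3 N reaction. About 40 mm remains, so I'll do 32 mm at the same pace and then re-measure.

Call:
step_arm(
  targets=[
    [[0, 0, -2], 0],
    [[0, 0, -4], 0],
    [[0, 0, -6], 0],
    [[0, 0, -8], 0],
    [[0, 0, -10], 0],
    [[0, 0, -12], 0],
    [[0, 0, -14], 0],
    [[0, 0, -16], 0],
    [[0, 0, -18], 0],
    [[0, 0, -20], 0],
    [[0, 0, -22], 0],
    [[0, 0, -24], 0],
    [[0, 0, -26], 0],
    [[0, 0, -28], 0],
    [[0, 0, -30], 0],
    [[0, 0, -32], 0],
  ],
)

```text
clock: 9.2
position: [0.5021, 0.0652, 0.0333]
ee_rot: [0.584, 0.399, 0.584, -0.399]
contact_force: [0.7, -2.3, 0.0]
width: -0.0002
```

```bash
python3 - <<'E'
from rig import manip
import cv2,numpy as np
s=manip.get_state();print(s['contact_force'],s['position'])
for n in('side','scene'):
    p=manip.get_image(n);cv2.imwrite(f'pics/{n}5.png',p['image'][:,:,::-1])
a=cv2.imread('pics/scene5.png')[200:340,300:450]
b=cv2.imread('pics/side5.png')[210:350,290:410]
cv2.imwrite('pics/c5.png',np.hstack([cv2.resize(a,(450,420),interpolation=2),cv2.resize(b,(350,408),interpolation=2)[:420] if 0 else cv2.resize(b,(350,420),interpolation=2)]))
E
```

```text
[ 0.73804464 -2.31298946  0.03720157] [0.50211432 0.06517081 0.03332849]
```

View pics/c5.png

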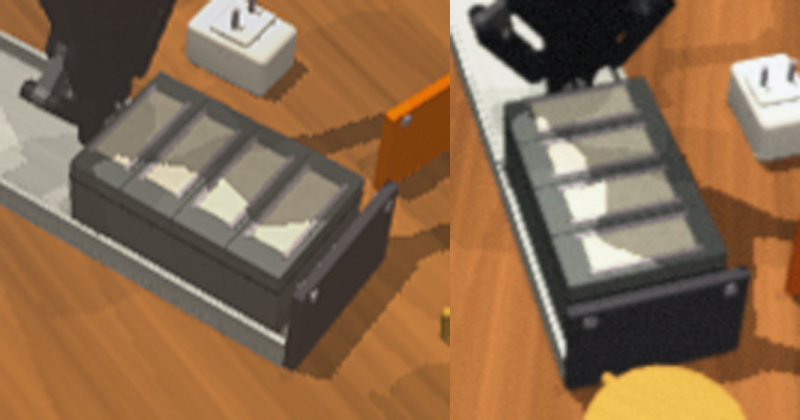

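A gap of about 10 mm is left between box_d and the stop. I'll go on at 1 mm per row.

Call:
step_arm(
  targets=[
    [[0, 0, -1], 0],
    [[0, 0, -2], 0],
    [[0, 0, -3], 0],
    [[0, 0, -4], 0],
    [[0, 0, -5], 0],
    [[0, 0, -6], 0],
    [[0, 0, -7], 0],
    [[0, 0, -8], 0],
  ],
)

```text
clock: 10.1
position: [0.4993, 0.0726, 0.0333]
ee_rot: [0.584, 0.399, 0.584, -0.399]
contact_force: [-0.3, -2.1, -0.0]
width: 0.0
```

Call:
step_arm(
  targets=[
    [[0, 0, -0.5], 0],
    [[0, 0, -1], 0],
    [[0, 0, -1.5], 0],
    [[0, 0, -2], 0],
  ],
)

```text
clock: 10.5
position: [0.4986, 0.0744, 0.0333]
ee_rot: [0.584, 0.399, 0.584, -0.399]
contact_force: [1.6, -2.5, 0.2]
width: 0.0002
```

Call:
step_arm(
  targets=[
    [[0, 0, -0.5], 0],
    [[0, 0, -1], 0],
    [[0, 0, -1.5], 0],
    [[0, 0, -2], 0],
  ],
)

```text
clock: 10.9
position: [0.4985, 0.0753, 0.0334]
ee_rot: [0.585, 0.399, 0.583, -0.399]
contact_force: [2.4, -6.9, -0.6]
width: 0.0002
```

```bash
python3 - <<'E'
from rig import manip
import cv2,numpy as np
s=manip.get_state();print(s['contact_force'],s['position'])
for n in('side','scene'):
    p=manip.get_image(n);cv2.imwrite(f'pics/{n}6.png',p['image'][:,:,::-1])
a=cv2.imread('pics/scene6.png')[200:340,300:450]
b=cv2.imread('pics/side6.png')[210:350,290:410]
cv2.imwrite('pics/c6.png',np.hstack([cv2.resize(a,(450,420),interpolation=2),cv2.resize(b,(350,420),interpolation=2)]))
E
```

```text
[ 2.37935305 -6.89856673 -0.61139129] [0.49848938 0.07530929 0.0334015 ]
```

View pics/c6.png

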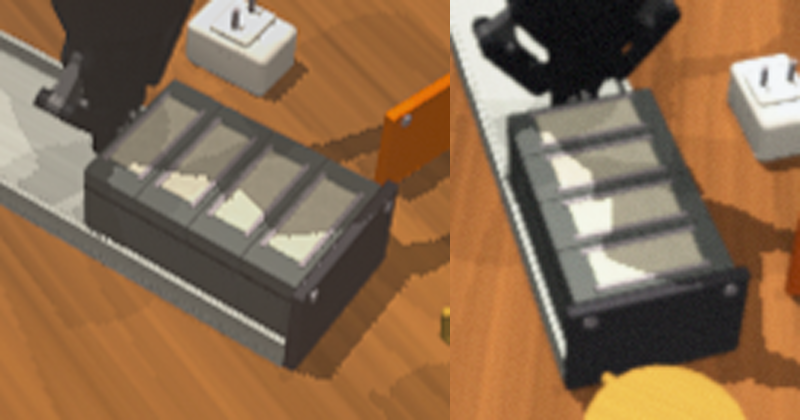

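The force rose from 3 N to 7 N and the tool moved only about 1 mm of the 2 commanded. The TCP is at the predicted snug place (497,75), and no gap shows. I'll press a little more to confirm.

Call:
step_arm(
  targets=[
    [[0, 0, -0.5], 0],
    [[0, 0, -1], 0],
    [[0, 0, -1.5], 0],
    [[0, 0, -1.5], 0],
  ],
)

```text
clock: 11.4
position: [0.4985, 0.0753, 0.0335]
ee_rot: [0.586, 0.398, 0.583, -0.399]
contact_force: [2.1, -11.9, -2.8]
width: -0.0003
```

The tool is stalled at 12 N, so the row is snug. I'll back off gently along the rail and then rise.

Call:
step_arm(
  targets=[
    [[0, 0, 1], 0],
    [[0, 0, 2], 0],
    [[0, 0, 4], 0],
    [[0, 0, 7], 0],
    [[0, 0, 12], 0],
    [[0, 0, 18], 0],
    [[0, 0, 26], 0],
    [[0, 0, 36], 0],
    [[0, 0, 46], 0],
    [[0, 0, 54], 0],
    [[0, 0, 60], 0],
    [[0, 0, 60], 0],
  ],
)

```text
clock: 12.6
position: [0.5196, 0.0208, 0.0333]
ee_rot: [0.584, 0.4, 0.583, -0.4]
contact_force: [0.9, -0.7, -0.9]
width: 0.0002
```

Call:
step_arm(
  targets=[
    [[-10, 0, 0], 0],
    [[-25, 0, 0], 0],
    [[-40, 0, 0], 0],
    [[-60, 0, 0], 0],
    [[-80, 0, 0], 0],
    [[-100, 0, 0], 0],
    [[-120, 0, 0], 0],
    [[-140, 0, 0], 0],
    [[-155, 0, 0], 0],
    [[-165, 0, 0], 0],
    [[-170, 0, 0], 0],
    [[-170, 0, 0], 0],
  ],
)

```text
clock: 13.8
position: [0.5191, 0.0219, 0.2039]
ee_rot: [0.584, 0.399, 0.583, -0.399]
contact_force: [-0.0, -0.7, -0.5]
width: -0.0001
```

```bash
python3 - <<'E'
from rig import manip
import cv2,numpy as np,pickle
s=manip.get_state();print(s['contact_force'],s['position'],s['clock'])
P={}
for n in('side','scene','wrist'):
    p=manip.get_image(n);P[n]=p;cv2.imwrite(f'pics/{n}7.png',p['image'][:,:,::-1])
for t in('trophy','case','adapter','box_a'):
    print(t,[([round(float(v),3) for v in r['xyz']],round(r['confidence'],2)) for r in manip.search_frame(P['scene'],t)][:4])
pickle.dump(P,open('p7.pkl','wb'))
a=cv2.imread('pics/scene7.png')[200:340,300:450]
b=cv2.imread('pics/side7.png')[210:350,290:410]
cv2.imwrite('pics/c7.png',np.hstack([cv2.resize(a,(450,420),interpolation=2),cv2.resize(b,(350,420),interpolation=2)]))
E
```

```text
[-0.04522974 -0.66741414 -0.54588901] [0.51911183 0.02187875 0.20390429] 13.8
trophy [([0.449, 0.372, 0.119], 0.91)]
case [([0.648, -0.227, 0.038], 0.84)]
adapter [([0.379, 0.035, 0.029], 0.7)]
box_a [([0.478, 0.178, 0.064], 0.92), ([0.465, 0.209, 0.064], 0.79), ([0.507, 0.111, 0.064], 0.63), ([0.493, 0.142, 0.066], 0.57)]
```

View pics/c7.png

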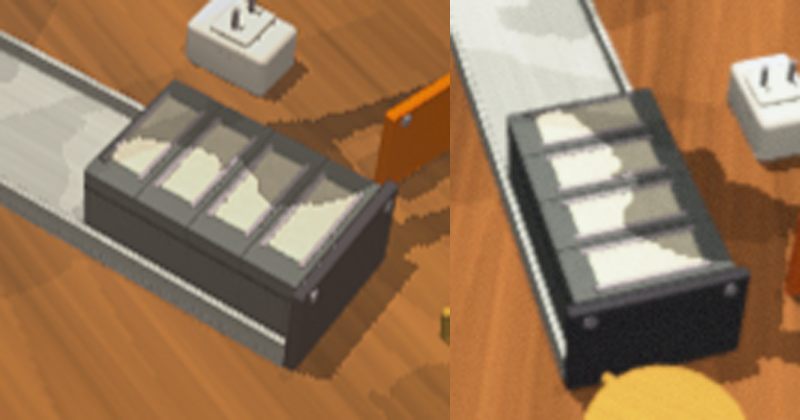

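View pics/wrist7.png

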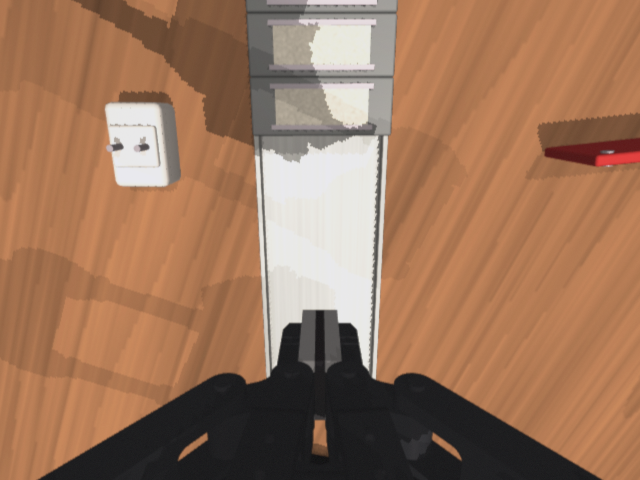

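The row is flush with the stop in both views, with no wider seams. The bystanders haven't moved and the hand is clear, so I'll hand in.

```bash
python3 - <<'E'
from rig import manip
print(manip.sign_off())
E
```

```text
the job is handed in; nothing more can be done
None
```

I pushed the row of four boxes along the rail with the closed fingertips on box_a only, until it was snug against the dark steel stop at the rail's +x (left) end. Then I backed off, raised the hand clear and handed the job in at about 14 s of the 35 s limit. The hand-in reports no verdict.

- **Snug against the stop:** The push force rose from about 3 N to 12 N while the tool stood still at (498.5, 75.3) mm. I had predicted (497, 75) mm for the snug position. I did not measure the final gaps in mm.
- **Row:** In the scene and side views the boxes look flat, with no visible gap at the stop and even seams between them.
- **Bystanders:** The trophy and case were found within about 2 mm of where they started. The adapter read about 7 mm off, probably detector error, since the hand never came near it and it looks unmoved in the pictures.
- **Hand:** It ended about 0.2 m up with under 1 N on the tool, which is no more than sensor noise.

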